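# Run-down check of a rotary assembly fixture

## Task

Check how freely the loaded rotary fixture turns: push its black post to set the turntable turning by itself, briskly but never faster than one turn in three seconds, then let go and ride along with the tool at the scan point above the orange sensor puck (within 25 mm of it) for a good four seconds on end, without touching the turntable, while it is still clearly turning. Afterwards leave the turntable standing still, with everything around it as it was.

Things in the scene. Friction and masses are not known exactly. Their poses are not given: they have to be found in the camera images.
- fixture: The fixed rotary fixture: square aluminium foot 240 mm wide with a dark round pedestal; origin at the centre of its underside, on the turntable's axis. It carries a free-running blue disc (the turntable), 300 mm across, 15 mm thick, underside 50 mm above the table.
- axis (a point): Point on the turntable's vertical axis, at the height of the disc's upper face (65 mm above the table). A grey gear housing (85 x 70 mm) with a steel cap and two red clamps is fixed on the middle of the disc: it reaches 95 mm above the table and stays within 66 mm of the axis. Six small dark dots on the disc are flat.
- turntable (a joint): Turntable angle about the vertical axis, rad, counter-clockwise from above positive, endless, free either way. Nominal inertia 0.030 kg m2 (varies by up to 30 %), drag 0.0020 N m s/rad plus 0.0014 N m dry friction: let go at 1.2 rad/s it falls to 0.4 in about 8 s and stops after about 15 s. Clearly turning: over 0.35 rad/s; too fast: over 2.1. A push of 1 to 2 N does; over 25 N is a slam.
- post (a point): Centre of the top of the black push post with a red band, an upright cylinder of 28 mm diameter fixed on the turntable 120 mm from its axis, across the axis from the puck; it stands 55 mm above the disc, its top is 120 mm above the table.
- puck (a point): Centre of the top of the orange sensor puck (white dot on it), a cylinder of 40 mm diameter and 20 mm height fixed on the turntable 105 mm from its axis, across the axis from the post; its top is 85 mm above the table.
- scan_point (a point): The scan point: it turns with the turntable, straight above the puck, 55 mm above the puck's top (140 mm above the table). While following, keep the tool's origin (TCP) within 25 mm of it; any tool direction and finger opening will do.
- bin: Bystander: loose open blue plastic bin, 150 x 100 x 70 mm high, at the robot's left; origin at the centre of its underside. Leave it alone.
- bearing: Bystander: loose steel ring, 60 mm outside diameter, 18 mm high, at the robot's right; origin at the centre of its underside. Leave it alone.
- driver: Bystander: loose screwdriver with yellow handle lying on the table at the robot's right, about 200 mm long; origin under its middle, x along it towards the tip. Leave it alone.

How it is judged:
By the outcome, as a careful person would: the job done as asked, in the order asked, and still so for the second after the job is handed in, with the robot touching nothing.
It also fails if it takes over 72 s, if anything falls off the work surface, if the arm or the gripper's body presses on something with over 40 N, if the wrist force passes 120 N, or if a joint passes its speed limit or range.

## Robot

A 6-joint arm with a two-finger parallel gripper is mounted at the origin on the work surface. World frame = base frame: x ahead of the robot, y to its left, z up, the work surface at z = 0. Lengths are in m, angles in rad, forces in N, time in s.
With the tool pointing down it reaches from about 0.25 to 0.775 m from the base axis. Payload 4 kg.
Tool frame: the origin (TCP) lies between the finger pads, 19 mm behind the fingertips; this is the grasp point; z points along the fingers, y is the line along which they close (so a half turn about z gives the same grasp; the last joint's range is limited). The gripper opens to 94 mm and grips with 3 to 60 N. Pads are 16 mm wide; open, the fingers measure 119 mm over their backs; the gripper's body (75 mm by 177 mm) begins 78 mm behind the grasp point.
Start: joints at [1.171, 0.087, 1.371, -0, 1.684, -0.103], TCP at [0.161, 0.526, 0.224] pointing down, gripper open.
Joint ranges: [-3.1, 3.1], [-0.76, 2.03], [0.27, 2.55], [-1.08, 4.22], [0.17, 2.65], [-2.57, 2.57]. Speed limits (rad/s): [2.79, 2.79, 3.14, 3.14, 3.14, 3.14].

## Interface

Orientations are given as [roll, pitch, yaw] about the fixed x, y, z axes, in that order (R = Rz(yaw) Ry(pitch) Rx(roll)).
In Python, from bench import robot, imaging gives the robot as it stands.
- The arm moves only by the shell command python3 -m pendant 'ROWS'. ROWS is JSON, a list of rows, each a list of 7 numbers: the shift along the world's x, y, z in cm, then the turn, a rotation vector about the world's x, y, z in degrees, then the opening, from 0 (shut) to 1 (fully open). In form: [[dx, dy, dz, ax, ay, az, jaw], ...]. A call has 1 to 8 rows; each row shifts and turns the commanded pose from where the row before left it; what a row does not reach is not made up. A row lasts 1/10 s, in which the tool goes at most 50 mm and 8.59 degrees, less where a joint would pass 70% of its speed; a pose out of reach is approached as far as the arm can. A call is refused whole if a number of a shift passes 5 or a number of a turn 8.59, either way. A call with a gripper value outside its range is refused whole. The fingers move at their own pace and stop on an object; the grip force is fixed at half the most. Time passes only in rows, so rows that do not move let the fingers close. It gives the time, the measured TCP pose, the force, the opening and the grip force at its end, in the units of the state.
- robot.get_obs(): the state, without advancing time (a new reading comes with each control period).
- imaging.snapshot(name): name is "scene" or "top" or "wrist"; returns the picture (384x512x3 uint8, red, green, blue); there is no depth.
- imaging.camera_params(name): a dict with "camera_matrix" (3x3 intrinsics, pixels), "R" (3x3) and "t" (3): a world point X has camera coordinates R X + t. Camera axes: x right, y down, z forward; pixel columns grow to the right and rows downward; lengths in m; the calibration is good to about 2 mm. A picture is of the moment at which its call begins: read the wrist's pose just before it. camera_params takes no time and is no camera call; for the wrist camera it gives the pose at the moment of the call.
- robot.close_job(): hands the job in; it is judged then, once.
The state is a dict: "time": time; "joint_positions": joint angles; "qvel": joint speeds; "joint_torque": joint torques, N m; "tool_pos": TCP position; "ee_rot": TCP orientation; "wrist_force": force on the tool from outside, world axes, zero at the start; "wrist_torque": the same for the moment, N m; "width": finger opening in m; "finger_force": force on a finger pad.
Only numpy, scipy, OpenCV 4.12 (cv2) and the standard library are available. Lean on these libraries where they do the work, as an engineer would, in place of code of your own. Each camera call takes 0.05 s, during which the arm holds its last target. There are 200 camera calls.

## Working session

There is one attempt and no reset: what is moved stays moved. The work goes in short steps, Python scripts to look and compute and a shell command to move; the robot and the scene stay as the last step left them, time stands still between calls to the robot, and variables do not carry over. Pictures are saved under pics/ and viewed, at most 10 in all, crops included, and the job is handed in when it is done.

```bash
mkdir -p pics; ls; cat > h.py <<'E'
import sys; sys.path.insert(0,'.')
import numpy as np, cv2
from bench import robot, imaging
def ray(name,u,v,z,P=None):
    P=P or imaging.camera_params(name); K=np.array(P["camera_matrix"]);R=np.array(P["R"]);t=np.array(P["t"])
    d=R.T@np.linalg.inv(K)@np.array([u,v,1.]); c=-R.T@t
    return c+d*(z-c[2])/d[2]
def save(name,fn):
    im=imaging.snapshot(name); cv2.imwrite('pics/'+fn,np.ascontiguousarray(im[:,:,::-1])); return im
E
python3 - <<'E'
from h import *
save("top","top0.png"); save("scene","scene0.png")
o=robot.get_obs(); print(o)
E
```

```text
pics
{'time': 0.1, 'joint_positions': array([ 1.17092892e+00,  8.78904188e-02,  1.37209072e+00, -2.59707278e-05,
        1.68362976e+00, -1.03095285e-01]), 'qvel': array([ 0.0010205 , -0.00233517, -0.00428088,  0.00172057, -0.00051812,
       -0.00017614]), 'joint_torque': array([ 2.65167662e-03, -3.41254342e+01, -3.03300726e+01,  7.19626760e-02,
        3.05264269e-02, -1.10351091e-04]), 'tool_pos': array([0.16066725, 0.52552289, 0.2232224 ]), 'ee_rot': array([-3.13958246e+00, -1.82029011e-04,  2.84481745e+00]), 'wrist_force': array([-0.70704179, -0.27045579, -0.23075326]), 'wrist_torque': array([-0.03372029, -0.0102915 , -0.02749886]), 'finger_force': 0.0, 'width': 0.09397928073129291}
```

View pics/top0.png

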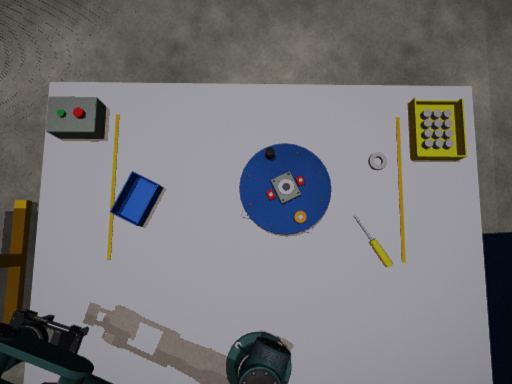

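View pics/scene0.png

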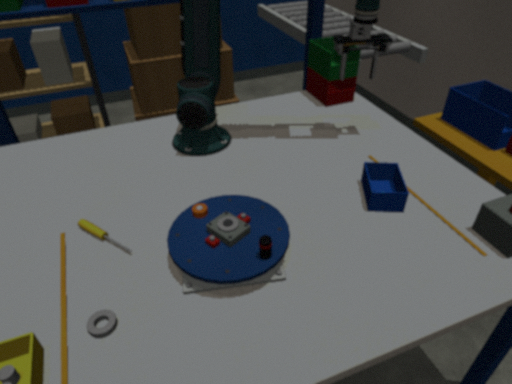

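The top view shows the disc centred near (285,189), the post top near (270,154), and the puck at (300,217). The base is at the bottom, x is up and y is left. I'll refine this with colour fits.

```bash
cat >> h.py <<'E'
def comp(mask,near=None):
    n,l,s,c=cv2.connectedComponentsWithStats(mask.astype(np.uint8)); i=1+np.argmax(s[1:,4]); return l==i,c[i],s[i]
def look():
    im=imaging.snapshot("top").astype(int); P=imaging.camera_params("top")
    r,g,b=im[...,0],im[...,1],im[...,2]
    roi=np.zeros(r.shape,bool); roi[130:250,225:345]=1
    org=roi&(r>150)&(g>80)&(g<190)&(b<90)&(r-g>40)
    return im,P,r,g,b,roi,org
E
python3 - <<'E'
from h import *
im,P,r,g,b,roi,org=look()
m,c,s=comp(roi&(b-r>40))
cs,_=cv2.findContours(m.astype(np.uint8),0,1); hull=cv2.convexHull(max(cs,key=cv2.contourArea))
pts=np.array([ray("top",u,v,.065,P) for u,v in hull[:,0]])[:,:2].astype(np.float32)
print("disc",cv2.minEnclosingCircle(pts),s)
m2,c2,s2=comp(org); v,u=np.nonzero(m2); cc,rr=cv2.minEnclosingCircle(np.stack([u,v],1).astype(np.float32))
print("puck",cc,rr,ray("top",*cc,.085,P))
print("post",ray("top",270,153.5,.12,P))
print("cam",-np.array(P["R"]).T@np.array(P["t"]))
x=cv2.resize(im[130:250,225:345].astype(np.uint8),(600,600),interpolation=cv2.INTER_CUBIC)
cv2.imwrite("pics/crop.png",x[:,:,::-1])
E
```

```text
disc ((0.5670227408409119, -0.08256902545690536), 0.149420827627182) [ 239  143   92   91 5470]
puck (300.05767822265625, 216.57691955566406) 5.504441261291504 [ 0.47207143 -0.12873713  0.085     ]
post [ 0.66727228 -0.03108076  0.12      ]
cam [0.37731415 0.02187825 1.3527527 ]
```

View pics/crop.png

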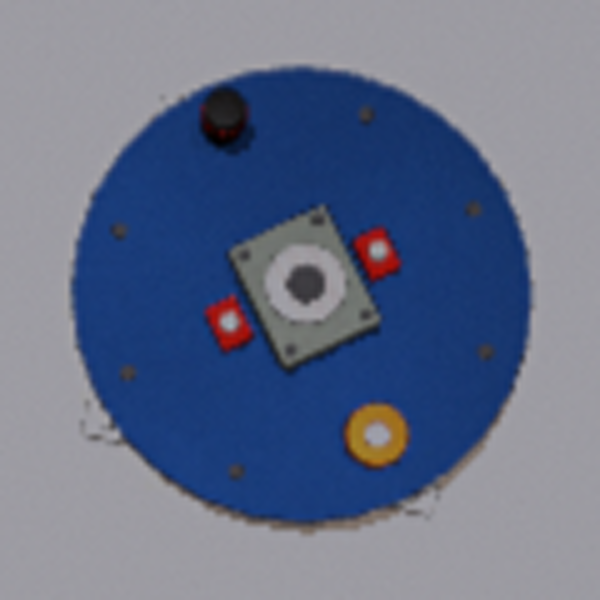

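Axis ≈ (0.567, −0.083). The post is at about 26° and the puck at about 206°, with radii of 0.119 and 0.106, which match the nominal values. I'll push clockwise from the post's +y side, starting with the transit with the jaw closing.

```bash
python3 -m pendant '[[3.2,-3.4,0,0,0,0,0],[3.2,-3.4,0,0,0,0,0],[3.2,-3.4,0,0,0,0,0],[3.2,-3.4,0,0,0,0,0],[3.2,-3.4,0,0,0,0,0],[3.2,-3.4,0,0,0,0,0],[3.2,-3.4,0,0,0,0,0],[3.2,-3.4,0,0,0,0,0]]'
python3 -m pendant '[[3.2,-3.4,0,0,0,0,0],[3.2,-3.4,0,0,0,0,0],[3.2,-3.4,0,0,0,0,0],[3.2,-3.4,0,0,0,0,0],[3.2,-3.4,0,0,0,0,0],[3.2,-3.4,0,0,0,0,0],[3.2,-3.4,0,0,0,0,0],[0,0,0,0,0,0,0]]'
python3 - <<'E'
from h import *
save("top","top1.png"); im=save("wrist","wr1.png"); print(robot.get_obs()["tool_pos"])
a=cv2.imread("pics/top1.png")[100:260,190:370]; b=cv2.imread("pics/wr1.png")
cv2.imwrite("pics/both1.png",np.hstack([cv2.resize(a,(432,384)),cv2.resize(b,(368,384))]))
E
```

```text
time: 0.95
tool_pos: [0.4177, 0.2523, 0.2241]
ee_rot: [3.141, -0.0, 2.845]
wrist_force: [-0.2, -0.1, 0.2]
width: 0.0334
finger_force: 0.0
time: 1.75
tool_pos: [0.6431, 0.0111, 0.2211]
ee_rot: [-3.139, -0.002, 2.839]
wrist_force: [-0.2, 0.2, -1.8]
width: 0.0005
finger_force: 0.0
[0.64085822 0.01515815 0.22272396]
```

View pics/both1.png

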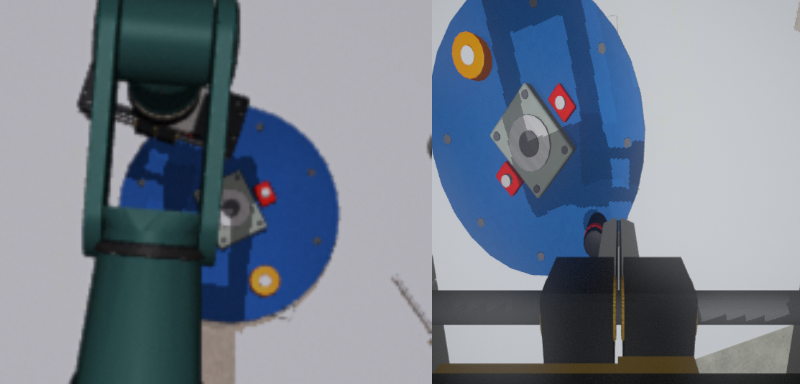

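Left: the top view, with the arm hiding the left of the disc. Right: the wrist view, where the puck (468,55), the housing and the post beside the closed fingers all show. The wrist camera can track the puck, so I'll descend behind the post and check the angle from it.

```bash
cat >> h.py <<'E'
AX=np.array([.567,-.0826])
def orange(name):
    P=imaging.camera_params(name); t=robot.get_obs()["time"]; im=imaging.snapshot(name).astype(int)
    r,g,b=im[...,0],im[...,1],im[...,2]
    m=(r>120)&(r-g>35)&(r-g<120)&(g-b>50)
    n,l,s,c=cv2.connectedComponentsWithStats(m.astype(np.uint8)); best=None
    for i in range(1,n):
        if s[i,4]<25: continue
        v,u=np.nonzero(l==i); cc,_=cv2.minEnclosingCircle(np.stack([u,v],1).astype(np.float32))
        p=ray(name,*cc,.085,P)[:2]-AX; d=abs(np.hypot(*p)-.105)
        if d<.025 and (best is None or d<best[0]): best=(d,p)
    return t,(None if best is None else (np.degrees(np.arctan2(best[1][1],best[1][0]))%360,np.hypot(*best[1])))
def puck():
    for n in ("wrist","top"):
        t,a=orange(n)
        if a: return n,round(t,2),round(a[0],1),round(a[1],4)
    return None
E
python3 -m pendant '[[0.3,-0.4,-3,0,0,0,0],[0.3,-0.4,-3,0,0,0,0],[0,0,-3,0,0,0,0],[0,0,-2.5,0,0,0,0],[0,0,0,0,0,0,0]]'
python3 - <<'E'
from h import *
print(orange("wrist"),orange("top"),robot.get_obs()["tool_pos"],robot.get_obs()["wrist_force"])
P=imaging.camera_params("wrist"); print(-np.array(P["R"]).T@np.array(P["t"]))
print(puck()); print(save("wrist","wr2.png").shape)
E
```

```text
time: 2.35
tool_pos: [0.6431, 0.0098, 0.1048]
ee_rot: [-3.14, -0.009, 2.847]
wrist_force: [-0.8, -0.1, -0.1]
width: 0.001
finger_force: 0.0
(2.35, None) (2.4, (np.float64(205.68116917876688), np.float64(0.1048642118601418))) [0.6462649  0.00921661 0.10994878] [0.33864031 0.52246904 1.16611876]
[0.57810873 0.03026929 0.27020938]
('top', 2.5, np.float64(205.7), np.float64(0.1049))
(384, 512, 3)
```

View pics/wr2.png

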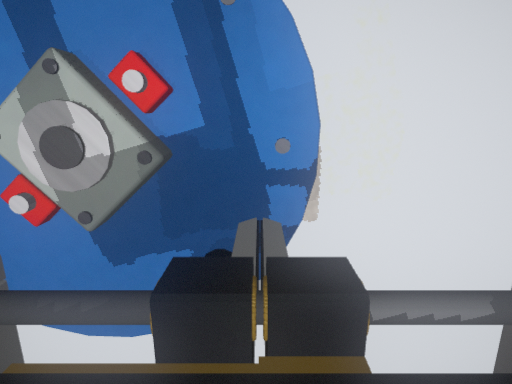

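The wrist view shows the tip just beside the post (its black top is at (220,255)) and above the disc, clear of the housing. The puck is still at 205.7°. Next I'll work out the arc rows.

```bash
cat >> h.py <<'E'
def arc(p,degs,rad=.12,z=None):
    """row shifts (cm) from commanded xy p through polar angles about AX"""
    p=np.array(p,float)
    for a in degs:
        q=AX+rad*np.array([np.cos(np.radians(a)),np.sin(np.radians(a))]); d=(q-p)*100; print(f"{a:.1f}: {d[0]:.2f},{d[1]:.2f}"); p=p+np.round(d,2)/100
    print("end",p)
E
python3 - <<'E'
from h import *
arc((.6463,.0092),49.3-np.cumsum([2.5,2.5,1.5,1.5,1.5,1.5,2.5,3.5,4.5,5.5,6.5,7.5,7.5,7.5]))
E
```

```text
46.8: 0.28,-0.43
44.3: 0.38,-0.37
42.8: 0.21,-0.23
41.3: 0.22,-0.23
39.8: 0.20,-0.24
38.3: 0.20,-0.24
35.8: 0.31,-0.42
32.3: 0.41,-0.61
27.8: 0.47,-0.81
22.3: 0.49,-1.05
15.8: 0.45,-1.28
8.3: 0.32,-1.54
0.8: 0.13,-1.56
-6.7: -0.08,-1.57
end [ 0.6862 -0.0966]
```

```bash
python3 -m pendant '[[0.28,-0.43,0,0,0,0,0],[0.38,-0.37,0,0,0,0,0],[0.21,-0.23,0,0,0,0,0],[0.22,-0.23,0,0,0,0,0],[0.2,-0.24,0,0,0,0,0]]'
python3 -c "
from h import *
print(puck())"
```

```text
time: 3.1
tool_pos: [0.6598, -0.0073, 0.1092]
ee_rot: [3.141, -0.001, 2.845]
wrist_force: [-0.4, 0.3, -0.2]
width: 0.0007
finger_force: 0.1
('top', 3.15, np.float64(203.3), np.float64(0.1049))
```

Contact was made gently, and the table has moved about 2°. Now the accelerating push, with the release in the last row.

```bash
python3 -m pendant '[[0.2,-0.24,0,0,0,0,0],[0.31,-0.42,0,0,0,0,0],[0.41,-0.61,0,0,0,0,0],[0.47,-0.81,0,0,0,0,0],[0.49,-1.05,0,0,0,0,0]]'
python3 -c "
from h import *
print(puck())"
```

```text
time: 3.7
tool_pos: [0.679, -0.039, 0.1092]
ee_rot: [-3.142, 0.0, 2.845]
wrist_force: [0.3, 0.8, 0.1]
width: 0.0005
finger_force: 0.0
None
```

```bash
python3 - <<'E'
from h import *
arc((.6787,-.0371),[15.3,7.3,-.7,-8.7,-16.7,-24.7])
E
```

```text
15.3: 0.40,-1.38
7.3: 0.33,-1.65
-0.7: 0.10,-1.67
-8.7: -0.14,-1.67
-16.7: -0.37,-1.63
-24.7: -0.59,-1.56
end [ 0.676  -0.1327]
```

```bash
python3 -m pendant '[[0.4,-1.38,0,0,0,0,0],[0.33,-1.65,0,0,0,0,0],[0.1,-1.67,0,0,0,0,0],[-0.14,-1.67,0,0,0,0,0],[-0.37,-1.63,0,0,0,0,0],[-0.59,-1.56,0,0,0,0,0],[0,0.4,1.5,0,0,0,0],[0,0.5,3,0,0,0,0]]'
python3 - <<'E'
from h import *
print(orange("wrist"),orange("top"),orange("wrist"),orange("top"))
save("wrist","w3.png");save("top","t3.png"); print(robot.get_obs()["time"],robot.get_obs()["tool_pos"])
cv2.imwrite("pics/both3.png",np.hstack([cv2.resize(cv2.imread("pics/t3.png")[100:260,190:370],(400,356)),cv2.resize(cv2.imread("pics/w3.png"),(400,356))]))
E
```

```text
time: 4.6
tool_pos: [0.6738, -0.1251, 0.1521]
ee_rot: [3.141, -0.007, 2.843]
wrist_force: [-0.2, 0.5, 0.2]
width: 0.0002
finger_force: 0.0
(4.6, None) (4.65, (np.float64(119.1990566025686), np.float64(0.10570951806060702))) (4.7, None) (4.75, (np.float64(111.0492019830497), np.float64(0.10508522726750352)))
4.9 [ 0.67545345 -0.12440324  0.1535251 ]
```

View pics/both3.png

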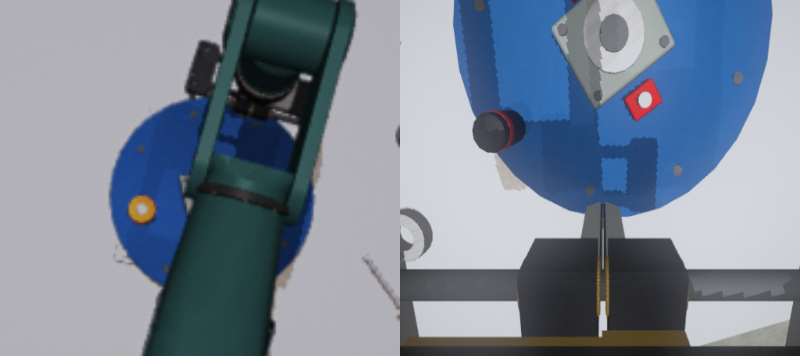

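The top view shows the puck at the left (about 100° now). The wrist view shows the post has moved well clear and the tool is lifted. The table turns clockwise at about 1.4 rad/s. Next I'll compute the interception.

```bash
cat > ride.py <<'E'
from h import *
from scipy.optimize import least_squares
def path(ts,th0,w0,I,t0):
    dt=.005; n=int(np.ceil((max(ts)-t0)/dt))+2; T=t0+dt*np.arange(n); th=[th0]; w=w0
    for _ in T[1:]:
        th.append(th[-1]-dt*w); w=max(0,w-dt*(.002*w+.0014)/I)   # clockwise, w>0
    return np.interp(ts,T,th)
def fit(log):
    t,a=np.radians(np.array(log)).T; t=np.degrees(t); a=np.unwrap(a)
    f=lambda p:np.r_[(path(t,p[0],p[1],.03*p[2],t[0])-a)/.02,(p[2]-1)/.15,(p[1]-1.35)/.3]
    p=least_squares(f,[a[0],1.35,1.]).x; print("fit w0,k",p[1:].round(3),"res deg",np.degrees(f(p)[:-2]*.02).round(1)); return p,t[0]
def plan(log,cmd,t,n=8,first=0,lead=.04,rad=.105):
    p,t0=fit(log); p=(p[0],p[1],.03*p[2],t0); pos=lambda s:AX+rad*np.array([np.cos(s),np.sin(s)])
    e=path([t,t+.1],*p); print("now deg",np.degrees(e[0])%360,"w",(e[0]-e[1])/.1)
    cmd=np.array(cmd,float); rows=[]
    for i in range(1,n+1):
        if i<=first:
            q=cmd+(pos(path([t+.1*first+.1+lead],*p)[0])-cmd)/(first-i+1)
        else: q=pos(path([t+.1*i+lead],*p)[0])
        d=np.round((q-cmd)*100,1); rows.append(d); cmd=cmd+d/100
    print(" ".join(f"[{d[0]:.1f},{d[1]:.1f}]" for d in rows),"end cmd",cmd.round(4))
    return p
E
python3 - <<'E'
from ride import *
o=robot.get_obs()
plan([(4.65,119.2),(4.75,111.05)],(.676,-.1237),o["time"],8,4)
E
```

```text
fit w0,k [1.392 1.   ] res deg [-0.1  0.1]
now deg 99.40070737586714 w 1.3507109674676876
[-1.4,3.3] [-1.3,3.3] [-1.4,3.2] [-1.3,3.3] [-0.0,-0.0] [1.1,-0.8] [1.0,-0.9] [0.8,-1.0] end cmd [ 0.651  -0.0197]
```

```bash
python3 -m pendant '[[-1.4,3.3,0,0,0,0,0],[-1.3,3.3,0,0,0,0,0],[-1.4,3.2,-0.4,0,0,0,0],[-1.3,3.3,-0.4,0,0,0,0],[0,0,0,0,0,0,0],[1.1,-0.8,0,0,0,0,0],[1.0,-0.9,0,0,0,0,0],[0.8,-1.0,0,0,0,0,0]]'
python3 - <<'E'
from ride import *
o=robot.get_obs();print(o["time"],o["tool_pos"])
a=orange("wrist");print(a)
P=imaging.camera_params("wrist");print("pred puck px",)
K=np.array(P["camera_matrix"]);x=K@(np.array(P["R"])@np.array([.651,-.02,.085])+np.array(P["t"]));print(x[:2]/x[2])
if a[1]: plan([(4.65,119.2),(4.75,111.05),(a[0],a[1][0])],(.651,-.0197),robot.get_obs()["time"])
else: print(orange("top")); save("wrist","w4.png")
E
```

```text
time: 5.7
tool_pos: [0.6514, -0.0221, 0.1454]
ee_rot: [-3.141, -0.001, 2.844]
wrist_force: [-0.2, -0.2, 1.2]
width: 0.0005
finger_force: 0.0
5.7 [ 0.65141814 -0.02209433  0.14540036]
(5.7, (np.float64(36.38393995484513), np.float64(0.10461727948175373)))
pred puck px
[263.85634394 209.32547693]
fit w0,k [1.45  1.002] res deg [ 0.  -0.1  0. ]
now deg 32.6871618816029 w 1.2917782017142698
[1.3,-2.3] [0.4,-1.3] [0.3,-1.3] [0.1,-1.3] [-0.1,-1.3] [-0.2,-1.2] [-0.4,-1.2] [-0.5,-1.2] end cmd [ 0.66   -0.1307]
```

The tool is within about 2 mm of the scan point. I'll keep riding.

```bash
python3 -m pendant '[[1.3,-2.3,0,0,0,0,0],[0.4,-1.3,0,0,0,0,0],[0.3,-1.3,0,0,0,0,0],[0.1,-1.3,0,0,0,0,0],[-0.1,-1.3,0,0,0,0,0],[-0.2,-1.2,0,0,0,0,0],[-0.4,-1.2,0,0,0,0,0],[-0.5,-1.2,0,0,0,0,0]]' | head -2
python3 - <<'E'
from ride import *
L=[(4.65,119.2),(4.75,111.05),(5.7,36.4)]
o=robot.get_obs(); a=orange("wrist"); p=o["tool_pos"][:2]-AX; print(a,"tool deg",np.degrees(np.arctan2(p[1],p[0]))%360,np.hypot(*p))
if a[1]: L.append((a[0],a[1][0]))
plan(L,(.66,-.1307),robot.get_obs()["time"],lead=.02)
E
```

```text
time: 6.55
tool_pos: [0.6594, -0.1328, 0.1464]
(6.55, (np.float64(332.47967085258426), np.float64(0.10183959342552584))) tool deg 331.4942684059808 0.10509975489459926
fit w0,k [1.47  1.059] res deg [ 0.3  0.1 -1.1  0.6]
now deg 329.5966469569181 w 1.2132712195217676
[-1.1,-1.8] [-0.9,-0.9] [-0.9,-0.8] [-1.0,-0.7] [-1.1,-0.6] [-1.1,-0.4] [-1.2,-0.3] [-1.2,-0.2] end cmd [ 0.575  -0.1877]
```

```bash
python3 -m pendant '[[-1.1,-1.8,0,0,0,0,0],[-0.9,-0.9,0,0,0,0,0],[-0.9,-0.8,0,0,0,0,0],[-1.0,-0.7,0,0,0,0,0],[-1.1,-0.6,0,0,0,0,0],[-1.1,-0.4,0,0,0,0,0],[-1.2,-0.3,0,0,0,0,0],[-1.2,-0.2,0,0,0,0,0]]' | head -2
python3 - <<'E'
from ride import *
L=[(4.65,119.2),(4.75,111.05),(5.7,36.4),(6.55,332.5)]
o=robot.get_obs(); a=orange("wrist"); p=o["tool_pos"][:2]-AX; print(a,"tool deg",np.degrees(np.arctan2(p[1],p[0]))%360,np.hypot(*p))
if a[1]: L.append((a[0],a[1][0]))
plan(L,(.575,-.1877),robot.get_obs()["time"],lead=.02)
E
```

```text
time: 7.4
tool_pos: [0.5738, -0.189, 0.1463]
(7.4, (np.float64(272.39359231258345), np.float64(0.10269713231974428))) tool deg 273.671467462151 0.10660247403411535
fit w0,k [1.473 1.163] res deg [ 0.6  0.4 -1.3 -0.6  1. ]
now deg 270.0510061178536 w 1.1454738133419018
[-2.2,0.1] [-1.2,0.2] [-1.1,0.4] [-1.1,0.5] [-1.0,0.5] [-0.9,0.7] [-0.8,0.8] [-0.8,0.8] end cmd [ 0.484  -0.1477]
```

```bash
python3 -m pendant '[[-2.2,0.1,0,0,0,0,0],[-1.2,0.2,0,0,0,0,0],[-1.1,0.4,0,0,0,0,0],[-1.1,0.5,0,0,0,0,0],[-1.0,0.5,0,0,0,0,0],[-0.9,0.7,0,0,0,0,0],[-0.8,0.8,0,0,0,0,0],[-0.8,0.8,0,0,0,0,0]]' | head -2
python3 - <<'E'
from ride import *
L=[(4.65,119.2),(4.75,111.05),(5.7,36.4),(6.55,332.5),(7.4,272.4)]
o=robot.get_obs(); a=orange("wrist"); p=o["tool_pos"][:2]-AX; print(a,"tool deg",np.degrees(np.arctan2(p[1],p[0]))%360,np.hypot(*p))
if a[1]: L.append((a[0],a[1][0]))
plan(L,(.484,-.1477),robot.get_obs()["time"],lead=.02)
E
```

```text
time: 8.25
tool_pos: [0.4833, -0.1482, 0.1463]
(8.25, (np.float64(217.502077935309), np.float64(0.10525118470889011))) tool deg 218.07276925428403 0.10632222235141126
fit w0,k [1.47  1.219] res deg [ 0.7  0.4 -1.3 -0.8  0.4  0.5]
now deg 214.93364578572314 w 1.0722125006903438
[-1.0,1.7] [-0.5,1.0] [-0.3,1.0] [-0.3,1.1] [-0.1,1.1] [0.0,1.0] [0.1,1.1] [0.2,1.0] end cmd [ 0.465  -0.0577]
```

```bash
python3 -m pendant '[[-1.0,1.7,0,0,0,0,0],[-0.5,1.0,0,0,0,0,0],[-0.3,1.0,0,0,0,0,0],[-0.3,1.1,0,0,0,0,0],[-0.1,1.1,0,0,0,0,0],[0,1.0,0,0,0,0,0],[0.1,1.1,0,0,0,0,0],[0.2,1.0,0,0,0,0,0]]' | head -2
python3 - <<'E'
from ride import *
L=[(4.65,119.2),(4.75,111.05),(5.7,36.4),(6.55,332.5),(7.4,272.4),(8.25,217.5)]
o=robot.get_obs(); a=orange("wrist"); p=o["tool_pos"][:2]-AX; print(a,"tool deg",np.degrees(np.arctan2(p[1],p[0]))%360,np.hypot(*p))
if a[1]: L.append((a[0],a[1][0]))
plan(L,(.465,-.0577),robot.get_obs()["time"],lead=.02)
E
```

```text
time: 9.1
tool_pos: [0.4651, -0.058, 0.1463]
(9.1, (np.float64(168.0232080180233), np.float64(0.10744840196615442))) tool deg 166.44000564191666 0.10485613529277547
fit w0,k [1.472 1.198] res deg [ 0.7  0.4 -1.3 -0.8  0.4  0.8 -0.2]
now deg 164.95675955431398 w 0.986181003286628
[0.5,1.4] [0.4,0.9] [0.5,0.9] [0.6,0.8] [0.6,0.8] [0.7,0.7] [0.8,0.6] [0.8,0.5] end cmd [0.514  0.0083]
```

```bash
python3 -m pendant '[[0.5,1.4,0,0,0,0,0],[0.4,0.9,0,0,0,0,0],[0.5,0.9,0,0,0,0,0],[0.6,0.8,0,0,0,0,0],[0.6,0.8,0,0,0,0,0],[0.7,0.7,0,0,0,0,0],[0.8,0.6,0,0,0,0,0],[0.8,0.5,0,0,0,0,0]]' | head -2
python3 - <<'E'
from ride import *
L=[(4.65,119.2),(4.75,111.05),(5.7,36.4),(6.55,332.5),(7.4,272.4),(8.25,217.5),(9.1,168)]
o=robot.get_obs(); a=orange("wrist"); p=o["tool_pos"][:2]-AX; print(a,"tool deg",np.degrees(np.arctan2(p[1],p[0]))%360,np.hypot(*p))
if a[1]: L.append((a[0],a[1][0]))
plan(L,(.514,.0083),robot.get_obs()["time"],lead=.02)
E
```

```text
time: 9.95
tool_pos: [0.5146, 0.0076, 0.1462]
(9.95, (np.float64(122.74764802254813), np.float64(0.10768235056860419))) tool deg 120.16611686121955 0.10427273648698694
fit w0,k [1.478 1.163] res deg [ 0.8  0.5 -1.5 -1.   0.4  1.   0.4 -0.5]
now deg 119.6473072255317 w 0.8978509937068324
[1.1,0.5] [0.9,0.4] [0.9,0.2] [0.9,0.2] [0.9,0.1] [0.9,0.0] [0.8,-0.1] [0.9,-0.1] end cmd [0.587  0.0203]
```

```bash
python3 -m pendant '[[1.1,0.5,0,0,0,0,0],[0.9,0.4,0,0,0,0,0],[0.9,0.2,0,0,0,0,0],[0.9,0.2,0,0,0,0,0],[0.9,0.1,0,0,0,0,0],[0.9,0,0,0,0,0,0],[0.8,-0.1,0,0,0,0,0],[0.9,-0.1,0,0,0,0,0]]' | head -2
python3 - <<'E'
from ride import *
L=[(4.65,119.2),(4.75,111.05),(5.7,36.4),(6.55,332.5),(7.4,272.4),(8.25,217.5),(9.1,168),(9.95,122.7)]
o=robot.get_obs(); a=orange("wrist"); p=o["tool_pos"][:2]-AX; print(a,"tool deg",np.degrees(np.arctan2(p[1],p[0]))%360,np.hypot(*p))
if a[1]: L.append((a[0],a[1][0]))
plan(L,(.587,.0203),robot.get_obs()["time"],lead=.02)
E
```

```text
time: 10.8
tool_pos: [0.5875, 0.0189, 0.1463]
(10.8, (np.float64(81.07329486987287), np.float64(0.10667592018227828))) tool deg 78.57434415534948 0.10352895588951554
fit w0,k [1.482 1.143] res deg [ 0.8  0.5 -1.6 -1.1  0.3  1.   0.5 -0.  -0.4]
now deg 78.28693353869733 w 0.8153670584489969
[1.1,-0.3] [0.8,-0.2] [0.8,-0.4] [0.7,-0.4] [0.7,-0.4] [0.6,-0.5] [0.6,-0.6] [0.6,-0.5] end cmd [ 0.646  -0.0127]
```

I've followed for over 5 s with an error of about 5 mm, at 0.8 rad/s or more throughout. Now I'll lift clear, move back, and let the table coast to rest.

```bash
python3 -m pendant '[[0,0,4,0,0,0,0],[0,0,4,0,0,0,0],[-1,1,3,0,0,0,0],[-4,2,0,0,0,0,0],[-4,2,0,0,0,0,0],[-4,2,0,0,0,0,0],[-4,2,0,0,0,0,0],[0,0,0,0,0,0,0]]' | head -2
for i in 1 2 3 4 5 6 7 8 9 10 11 12 13 14 15 16 17 18; do python3 -m pendant '[[0,0,0,0,0,0,0],[0,0,0,0,0,0,0],[0,0,0,0,0,0,0],[0,0,0,0,0,0,0],[0,0,0,0,0,0,0],[0,0,0,0,0,0,0],[0,0,0,0,0,0,0],[0,0,0,0,0,0,0]]' >/dev/null; done
python3 - <<'E'
from h import *
print(orange("wrist"),orange("top")); 
for _ in range(16): imaging.snapshot("top")
print(orange("wrist"),orange("top"),robot.get_obs()["time"]); save("top","t5.png")
E
```

```text
time: 11.65
tool_pos: [0.4134, 0.1107, 0.2572]
(26.05, (np.float64(141.3915365101775), np.float64(0.11134784915046009))) (26.1, (np.float64(138.784048639552), np.float64(0.10534074852359891)))
(26.95, (np.float64(141.01527823406124), np.float64(0.11096180248008683))) (27.0, (np.float64(139.73388314308644), np.float64(0.1006598141356304))) 27.05
```

View pics/t5.png

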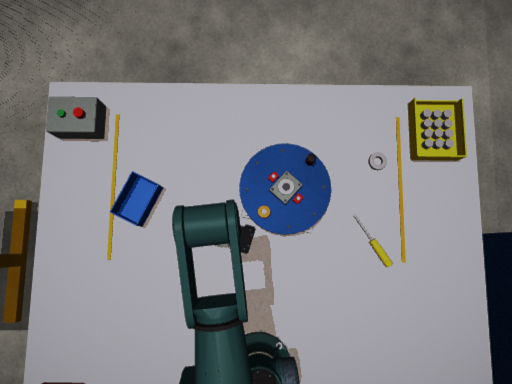

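The bin (138,199), bearing (377,161) and driver (373,243) are unmoved, and the puck at (264,212) is nearly or fully at rest. I'll wait a little longer, confirm, and hand in.

```bash
for i in 1 2 3 4 5; do python3 -m pendant '[[0,0,0,0,0,0,0],[0,0,0,0,0,0,0],[0,0,0,0,0,0,0],[0,0,0,0,0,0,0],[0,0,0,0,0,0,0],[0,0,0,0,0,0,0],[0,0,0,0,0,0,0],[0,0,0,0,0,0,0]]' >/dev/null; done
python3 - <<'E'
from h import *
a=imaging.snapshot("wrist").astype(int); t1=orange("wrist")
for _ in range(20): imaging.snapshot("top")
b=imaging.snapshot("wrist").astype(int); t2=orange("wrist")
print(t1,t2,abs(a-b).max(),abs(a-b).mean())
if abs(t1[1][0]-t2[1][0])<.15: print(robot.close_job())
E
```

```text
(31.15, (np.float64(141.49029666323577), np.float64(0.11194820406356722))) (32.25, (np.float64(141.39152877229924), np.float64(0.11134785770806319))) 25 1.3809051513671875
the job is handed in; nothing more can be done
None
```

The job is handed in: I pushed the turntable to about 1.4 rad/s, rode within about 5 mm of the scan point for over 5 s at 0.8 rad/s or faster without touching it, and let it coast to a standstill, with the bin, bearing and driver unmoved.

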